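Dry-fit the turned lamp column on its square plinth

TASK

Dry-fit the turned lamp column on the square plinth: first the wide flat disc on the plinth's stub, then the bulging barrel, then the waisted spool, and last the domed cap, each fully seated, upright on the stub of the one below. Leave the plain straight sleeve (the one with an open hole through it) where it is; the round plinth stays empty. Then let go of everything.

Things in the scene. Friction and masses are not known exactly. Their poses are not given: they have to be found in the camera images.
- disc: Wide flat disc of pale turned wood, 64 mm in diameter, 22 mm high without tenon (straight side to 18 mm, then a bevel to 56 mm). Underneath, a round socket 26 mm wide, 10 mm deep, in the centre; on top, a round tenon (stub) 16 mm wide, 8 mm high with a bevelled rim. Loose, stands upright on the bench on its flat underside. Origin: centre of its flat underside; z is its axis, pointing up as it stands.
- barrel: Bulging barrel of pale turned wood, 52 mm in diameter at its middle (20 mm up), 42 mm at the foot and 32 mm at the top, 40 mm high without tenon. Underneath, a round socket 26 mm wide, 10 mm deep, in the centre; on top, a round tenon (stub) 16 mm wide, 8 mm high with a bevelled rim. Loose, stands upright on the bench on its flat underside. Origin: centre of its flat underside; z is its axis, pointing up as it stands.
- spool: Waisted spool of pale turned wood: two rims 40 mm in diameter (the lower 0 to 10 mm up, the upper 20 to 30 mm up) with a groove 30 mm in diameter between; 30 mm high without tenon. Underneath, a round socket 26 mm wide, 10 mm deep, in the centre; on top, a round tenon (stub) 16 mm wide, 8 mm high with a bevelled rim. Loose, stands upright on the bench on its flat underside. Origin: centre of its flat underside; z is its axis, pointing up as it stands.
- cap: Domed cap of pale turned wood, 36 mm in diameter with a straight side 22 mm high and a dome above it, 38 mm high in all, no tenon. Underneath, a round socket 26 mm wide, 10 mm deep, in the centre. Loose, stands upright. Origin: centre of its flat underside; z is its axis, pointing up as it stands.
- sleeve: Plain straight sleeve of pale turned wood, a ring-shaped cylinder 44 mm in diameter and 30 mm high with no groove and no tenon, its 26 mm bore open right through, so that a dark hole shows from above; a spare that is not part of the column. Loose. Origin: centre of its flat underside; z is its axis, pointing up as it stands.
- square_plinth: Square dark wood plinth, 90 x 90 mm, 25 mm high, fixed to the bench; in the centre of its top a pale round tenon 16 mm wide, 8 mm high. Origin: centre of its underside, on the bench; z up, x and y along its sides. A seated disc has its underside 25 mm above this origin, the barrel 47, the spool 87, the cap 117 mm; the radial play of each socket on its tenon is 5 mm.
- round_plinth: Round dark wood plinth, 90 mm in diameter, 25 mm high, with the same tenon, fixed to the bench; it belongs to another lamp. Origin: centre of its underside; z up.

How it is judged:
By the outcome, as a careful person would: the job done as asked, in the order asked, and still so for the second after the job is handed in, with the robot touching nothing.
It also fails if it takes over 112 s, if anything falls off the work surface, if the arm or the gripper's body presses on something with over 40 N, if the wrist force passes 120 N, or if a joint passes its speed limit or range.

ROBOT

A 6-joint arm with a two-finger parallel gripper is mounted at the origin on the work surface. World frame = base frame: x ahead of the robot, y to its left, z up, the work surface at z = 0. Lengths are in m, angles in rad, forces in N, time in s.
With the tool pointing down it reaches from about 0.275 to 0.775 m from the base axis. Payload 14.6 kg.
Tool frame: the origin (TCP) lies on the centre line of the jaws, within the pads' length; the fingertips stand 8 mm ahead of it and the grasp point (between the pads) lies 11 mm behind it (robot.finger_overhang is the z of the fingertips in the tool frame, in m); z points along the fingers, y is the line along which they close (so a half turn about z gives the same grasp; the last joint's range is limited). The gripper opens to 85 mm and grips with 20 to 120 N. Pads are 22 mm wide; open, the fingers measure 114 mm over their backs; the gripper's body (76 mm by 85 mm) begins 54 mm behind the grasp point. The pads swing forward as they close: fully open they stand 13 mm farther back than shut.
Start: joints at [-1.363, 0.263, -0.048, 1.259, 0, 1.415], TCP at [0.186, -0.491, 0.21] pointing down, gripper open.
Joint ranges: [-2.65, 2.65], [-0.89, 1.7], [-1.18, 1.37], [-2.13, 2.11], [-1.35, 1.29], [-3.14, 3.14]. Speed limits (rad/s): [1.89, 1.89, 2.57, 2.79, 3.14, 3.14].

INTERFACE

Orientations are given as [roll, pitch, yaw] about the fixed x, y, z axes, in that order (R = Rz(yaw) Ry(pitch) Rx(roll)).
In Python, from rig import robot gives the robot as it stands.
- The arm moves only by the tool step_arm, never from a script. Its argument "rows" is one flat list of numbers, 5 for each row, row after row: the opening, from 0 (shut) to 1 (fully open), then the shift along the tool's x, y, z in mm, then the turn about the tool's z in degrees. A call has 1 to 10 rows; each row shifts and turns the commanded pose from where the row before left it, along the tool's axes as they then stand; what a row does not reach is not made up. A row lasts 1/10 s, in which the tool goes at most 50 mm and 8.59 degrees, less where a joint would pass 70% of its speed; a pose out of reach is approached as far as the arm can. A call is refused whole if a number of a shift passes 50 or a number of a turn 8.59, either way. A call with a gripper value outside its range is refused whole. The fingers move at their own pace and stop on an object; "newtons" is the grip in N (left out, the last holds). Time passes only in rows, so rows that do not move let the fingers close. It gives the time, the measured TCP pose, the force, the opening and the grip force at its end, in the units of the state.
- robot.state(): the state, without advancing time (a new reading comes with each control period).
- robot.capture(name): name is "scene" or "top" or "wrist"; returns a dict with "frame" (420x560x3 uint8, blue, green, red), "depth" (420x560 float32, m along the optical axis (not along the pixel's ray), 0 where there is no reading), "fx", "fy", "cx", "cy" (pixels), "rvec" (rotation vector, rad) and "tvec" (3), from world to camera coordinates, as OpenCV has them. Camera axes: x right, y down, z forward; pixel columns grow to the right and rows downward; lengths in m; the calibration is good to about 2 mm. A picture is of the moment at which its call begins.
- robot.finish_job(): hands the job in; it is judged then, once.
Trained networks look in a picture, given as the dict that the camera call returned (one of the last four; its "shot" number tells which), for a name from the list of things; names that differ only in an ending like _2 or _b are one class to them, and where a whole thing is asked for, a point or a joint stands for the part that bears it (a point fixed in the world has none). Each returns a list of dicts, best first, with "score" (0 to 1); they miss things now and then, are a little off and sometimes report something else, mostly with a low value. They report only what shows in the picture. A call takes as long as a camera call.
- robot.look_for(picture, label): "uv" ([column, row] in pixels, amid what is visible of it).
- robot.regions_of(picture, label): "region" (420x560 bool, what is visible of it) and "uv" ([column, row] in pixels, amid what is visible of it).
- robot.tip_of(picture, label): "uv" ([column, row] in pixels: a listed point, or the origin of a listed thing).
The state is a dict: "t": time; "q": joint angles; "qd": joint speeds; "tau": joint torques, N m; "tool_pos": TCP position; "tool_rot": TCP orientation; "wrist_force": force on the tool from outside, world axes, zero at the start; "torque": the same for the moment, N m; "width": finger opening in m; "grasp_force": force on a finger pad.
Only numpy, scipy, OpenCV 4.12 (cv2) and the standard library are available. Lean on these libraries where they do the work, as an engineer would, in place of code of your own. Each camera call takes 0.05 s, during which the arm holds its last target. There are 200 camera calls.

## Working session

There is one attempt and no reset: what is moved stays moved. The work goes in short steps, Python scripts to look and compute and a tool call to move; the robot and the scene stay as the last step left them, time stands still between calls to the robot, and variables do not carry over. Pictures are saved under pics/ and viewed, at most 14 in all, crops included, and the job is handed in when it is done.

Besides the shell and the picture viewer there is one more tool, called by a JSON object that holds its "fn" and its "kwargs". step_arm: Moves the arm, as the interface text tells. Its arguments: {"type":"object","properties":{"rows":{"type":"array","items":{"type":"number"}},"newtons":{"type":"number"}},"required":["rows"]}

```bash
mkdir -p pics
cat > h.py <<'E'
import numpy as np, cv2
from rig import robot
N=["disc","barrel","spool","cap","sleeve","square_plinth","round_plinth"]
def world(p):
    R=cv2.Rodrigues(np.array(p["rvec"],float))[0];t=np.array(p["tvec"],float).ravel()
    d=p["depth"];v,u=np.mgrid[:d.shape[0],:d.shape[1]]
    c=np.stack([(u-p["cx"])/p["fx"]*d,(v-p["cy"])/p["fy"]*d,d],-1)
    return (c-t)@R
def find(p,names=N):
    W=world(p)
    for n in names:
        for r in robot.regions_of(p,n)[:2]:
            m=r["region"]&(p["depth"]>0)
            if m.sum()<10: continue
            P=W[m];zt=np.percentile(P[:,2],98);Q=P[P[:,2]>zt-.006]
            lo,hi=np.percentile(P,[1,99],0)
            print(n,round(r["score"],2),np.round(r["uv"]),"top",np.round(zt,4),"ctr@top",np.round(np.median(Q,0)[:2],4),"bbox",np.round((lo+hi)/2,4)[:2],np.round(hi-lo,3),int(m.sum()))
E
python3 - <<'E'
from h import *
s=robot.state();print(s["tool_pos"],s["tool_rot"],s["t"])
for c in ("top","scene"):
    p=robot.capture(c);cv2.imwrite(f"pics/{c}0.png",p["frame"]);print(c);find(p)
E
```

```text
[ 0.18624799 -0.49055583  0.20942092] [-3.14055400e+00 -1.49284271e-04  3.62768615e-01] 0.0
top
disc 0.74 [325. 243.] top 0.03 ctr@top [ 0.4613 -0.0922] bbox [ 0.4619 -0.0921] [0.059 0.061 0.031] 1041
barrel 0.57 [111. 229.] top 0.0481 ctr@top [0.4829 0.2892] bbox [0.4823 0.2889] [0.047 0.046 0.048] 698
barrel 0.22 [418. 253.] top 0.0379 ctr@top [ 0.4502 -0.2575] bbox [ 0.4503 -0.258 ] [0.033 0.033 0.039] 390
spool 0.72 [225. 254.] top 0.0383 ctr@top [0.4486 0.0889] bbox [0.4495 0.0889] [0.037 0.038 0.039] 437
cap 0.71 [420. 255.] top 0.0379 ctr@top [ 0.4502 -0.2574] bbox [ 0.4502 -0.2561] [0.033 0.03  0.036] 356
sleeve 0.58 [277. 144.] top 0.0312 ctr@top [ 0.6376 -0.0008] bbox [ 6.416e-01 -3.000e-04] [0.05  0.043 0.034] 449
sleeve 0.56 [110. 231.] top 0.0481 ctr@top [0.4822 0.2891] bbox [0.4822 0.2871] [0.047 0.043 0.03 ] 654
square_plinth 0.74 [370. 158.] top 0.0295 ctr@top [ 0.6244 -0.1665] bbox [ 0.6235 -0.1654] [0.093 0.092 0.032] 2631
square_plinth 0.37 [174. 140.] top 0.031 ctr@top [0.6498 0.1836] bbox [0.6498 0.1832] [0.085 0.084 0.031] 2058
round_plinth 0.65 [174. 140.] top 
[... 352 characters left out ...]
 bbox [ 0.4639 -0.0942] [0.061 0.061 0.028] 661
spool 0.86 [309. 174.] top 0.0406 ctr@top [0.4518 0.0858] bbox [0.4453 0.0849] [0.048 0.036 0.043] 355
cap 0.71 [148. 186.] top 0.0409 ctr@top [ 0.4534 -0.2611] bbox [ 0.4545 -0.2612] [0.029 0.034 0.04 ] 292
sleeve 0.71 [276. 248.] top 0.034 ctr@top [ 0.6402 -0.0044] bbox [ 0.6396 -0.0046] [0.041 0.041 0.035] 495
square_plinth 0.93 [195. 256.] top 0.0315 ctr@top [ 0.6276 -0.1701] bbox [ 0.6269 -0.1687] [0.092 0.09  0.029] 2040
square_plinth 0.41 [311. 173.] top 0.0407 ctr@top [0.4518 0.0858] bbox [0.4495 0.0857] [0.039 0.037 0.038] 344
round_plinth 0.67 [374. 249.] top 0.0328 ctr@top [0.6534 0.1803] bbox [0.6545 0.1794] [0.082 0.083 0.033] 1570
```

View pics/top0.png

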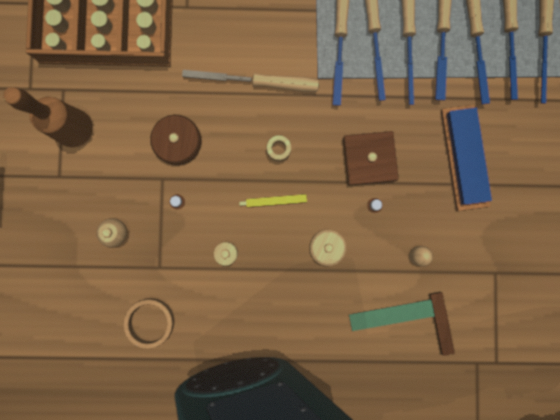

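View pics/scene0.png

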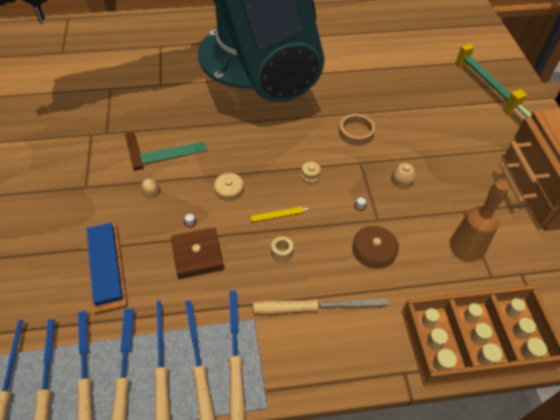

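The disc (328,247), barrel (112,233), spool (225,253), cap (421,256), sleeve (278,148) and square plinth (371,158) all stand upright in the top view. The detections match the picture. Next I move above the disc.

{"fn": "step_arm", "kwargs": {"rows": [1,0,0,0,8.5,1,0,0,0,8.5,1,0,0,0,3.8,1,28,-39,0,0,1,28,-39,0,0,1,28,-39,0,0,1,28,-39,0,0,1,28,-39,0,0,1,28,-39,0,0,1,28,-39,0,0], "newtons": 40}}

```text
t: 1.8
tool_pos: [0.3832, -0.2162, 0.2101]
tool_rot: [3.141, -0.001, -0.001]
wrist_force: [1.4, -1.5, 0.2]
width: 0.085
grasp_force: 0.0
```

{"fn": "step_arm", "kwargs": {"rows": [1,27,-40,0,0,1,27,-40,0,0,1,27,-40,0,0,1,0,0,0,0,1,0,0,0,0]}}

```text
t: 2.3
tool_pos: [0.4637, -0.097, 0.2097]
tool_rot: [3.142, 0.0, 0.002]
wrist_force: [-1.2, -0.6, -0.7]
width: 0.0852
grasp_force: 0.0
```

Run:
```python
from h import *
print(robot.finger_overhang)
s=robot.state();print(s["tool_pos"],s["tool_rot"],s["t"],s["wrist_force"],s["width"])
p=robot.capture("wrist");cv2.imwrite("pics/w1.png",p["frame"]);find(p)
```

```text
0.008
[ 0.46367299 -0.09697534  0.20973706] [3.14155098e+00 3.10239900e-04 2.46024922e-03] 2.3 [-1.23403187 -0.55929418 -0.67848679] 0.08522227088613729
disc 0.95 [283. 180.] top 0.0304 ctr@top [ 0.4633 -0.0936] bbox [ 0.4638 -0.0941] [0.059 0.059 0.026] 2339
spool 0.88 [130. 191.] top 0.0387 ctr@top [0.4504 0.0856] bbox [0.4504 0.0863] [0.038 0.038 0.036] 1251
cap 0.67 [423. 190.] top 0.0384 ctr@top [ 0.4517 -0.2591] bbox [ 0.4519 -0.2589] [0.033 0.031 0.038] 938
sleeve 0.73 [196.  15.] top 0.0316 ctr@top [ 0.6279 -0.0047] bbox [ 0.6322 -0.0038] [0.03  0.042 0.032] 1143
square_plinth 0.82 [355.  36.] top 0.0327 ctr@top [ 0.6224 -0.1679] bbox [ 0.6105 -0.1687] [0.066 0.091 0.024] 6610
round_plinth 0.94 [29. 19.] top 0.0268 ctr@top [0.6279 0.1661] bbox [0.6266 0.1636] [0.038 0.05  0.026] 2432
```

{"fn": "step_arm", "kwargs": {"rows": [1,0,-3,50,0,1,0,0,50,0,1,0,0,50,0,1,0,0,34,0,1,0,0,14,0,1,0,0,0,0,0,0,0,0,0,0,0,0,0,0,0,0,0,0,0,0,0,0,0,0], "newtons": 40}}

```text
t: 3.7
tool_pos: [0.4639, -0.0951, 0.0127]
tool_rot: [3.141, -0.001, -0.0]
wrist_force: [0.1, 0.1, 0.1]
width: 0.0282
grasp_force: 0.0
```

{"fn": "step_arm", "kwargs": {"rows": [0,0,0,0,0,0,0,0,0,0,0,0,0,0,0,0,0,0,0,0]}}

```text
t: 4.1
tool_pos: [0.4634, -0.0949, 0.012]
tool_rot: [-3.142, 0.0, -0.0]
wrist_force: [-0.8, 1.4, 0.4]
width: -0.0003
grasp_force: 0.0
```

Run:
```python
from h import *
p=robot.capture("wrist");cv2.imwrite("pics/w2.png",p["frame"]);find(p,["disc"])
p=robot.capture("scene");find(p,["disc"]);cv2.imwrite("pics/s2.png",cv2.resize(p["frame"][120:280,120:340],None,fx=3,fy=3))
p=robot.capture("top");find(p,["disc"])
```

```text
disc 0.59 [280. 237.] top 0.0235 ctr@top [ 0.4737 -0.0926] bbox [ 0.4693 -0.0938] [0.049 0.059 0.019] 6750
disc 0.55 [231. 189.] top 0.0288 ctr@top [ 0.4696 -0.0936] bbox [ 0.468  -0.0928] [0.052 0.064 0.034] 568
disc 0.43 [315. 232.] top 0.0226 ctr@top [ 0.4818 -0.0723] bbox [ 0.4819 -0.0724] [0.014 0.014 0.017] 48
```

View pics/w2.png

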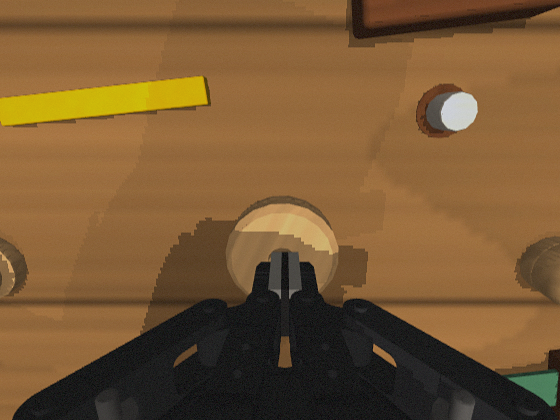

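View pics/s2.png

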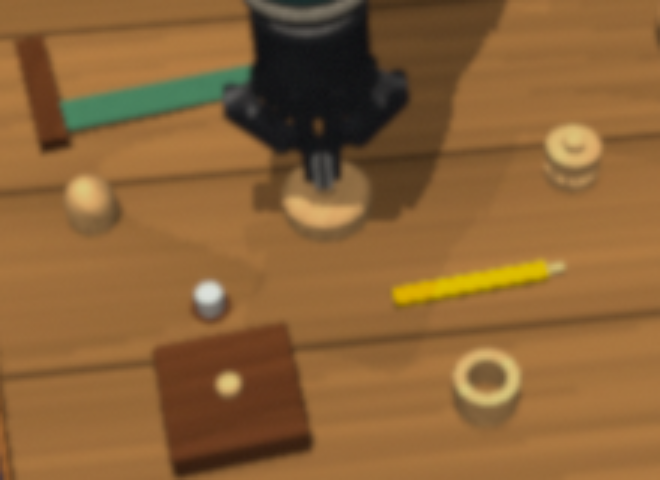

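The wrist view shows the fingers shut over the disc near (285,255), with nothing gripped. I'll check heights from depth.

Run:
```python
from h import *
p=robot.capture("wrist");W=world(p)
R=cv2.Rodrigues(np.array(p["rvec"]))[0];print("cam",-R.T@np.array(p["tvec"]).ravel(),p["fx"])
for u,v in [(285,253),(275,265),(285,280),(285,300),(250,225),(282,215),(320,225),(235,260),(330,260),(282,240),(240,250),(282,203)]:
    print(u,v,np.round(W[v,u],4))
s=robot.state();print(s["tool_pos"],s["tool_rot"],s["width"],s["wrist_force"],s["torque"])
```

```text
cam [ 0.54121005 -0.09560001  0.17634718] 309.99188565054993
285 253 [ 0.4748 -0.0958  0.0394]
275 265 [ 0.4753 -0.0913  0.0525]
285 280 [ 0.4748 -0.0958  0.0644]
285 300 [ 0.4698 -0.0958  0.071 ]
250 225 [ 0.4832 -0.0773  0.0233]
282 215 [ 0.4882 -0.0942  0.0215]
320 225 [ 0.4823 -0.1145  0.0208]
235 260 [ 0.4621 -0.0682  0.022 ]
330 260 [ 0.4623 -0.1206  0.0223]
282 240 [ 0.4739 -0.0942  0.0215]
240 250 [ 0.4682 -0.0712  0.0221]
282 203 [ 0.4938 -0.0942  0.0183]
[ 0.46338951 -0.09490671  0.011968  ] [ 3.14158396e+00  2.93142886e-05 -2.56603228e-04] -2.797907536798815e-05 [ 0.04286843 -0.90639757 -0.60500942] [-0.01684499 -0.0379998  -0.00513312]
```

Run:
```python
from h import *
p=robot.capture("wrist");W=world(p)
for u in (285,275,290,300):
  print(u,[tuple(np.round(W[v,u]*1000).astype(int)[[0,2]])+(v,) for v in range(238,264,3)])
cv2.imwrite("pics/w3.png",cv2.resize(p["frame"][185:305,205:365],None,fx=5,fy=5,interpolation=cv2.INTER_NEAREST))
```

```text
285 [(np.int64(475), np.int64(21), 238), (np.int64(474), np.int64(23), 241), (np.int64(472), np.int64(23), 244), (np.int64(470), np.int64(22), 247), (np.int64(470), np.int64(25), 250), (np.int64(475), np.int64(40), 253), (np.int64(474), np.int64(42), 256), (np.int64(475), np.int64(45), 259), (np.int64(475), np.int64(50), 262)]
275 [(np.int64(475), np.int64(23), 238), (np.int64(474), np.int64(22), 241), (np.int64(472), np.int64(23), 244), (np.int64(470), np.int64(23), 247), (np.int64(469), np.int64(24), 250), (np.int64(475), np.int64(40), 253), (np.int64(475), np.int64(43), 256), (np.int64(475), np.int64(45), 259), (np.int64(476), np.int64(50), 262)]
290 [(np.int64(475), np.int64(22), 238), (np.int64(473), np.int64(21), 241), (np.int64(472), np.int64(23), 244), (np.int64(470), np.int64(21), 247), (np.int64(468), np.int64(22), 250), (np.int64(475), np.int64(40), 253), (np.int64(475), np.int64(44), 256), (np.int64(475), np.int64(46), 259), (np.int64(475), np.int64(50), 262)]
300 [(np.int64(476), np.int64(23), 238), (np.int64(473), np.int64(21), 241), (np.int64(472), np.int64(22), 244), (np.int64(470), np.int64(23), 247), (np.int64(469), np.int64(23), 250), (np.int64(467), np.int64(22), 253), (np.int64(465), np.int64(23), 256), (np.int64(463), np.int64(23), 259), (np.int64(471), np.int64(41), 262)]
```

View pics/w3.png

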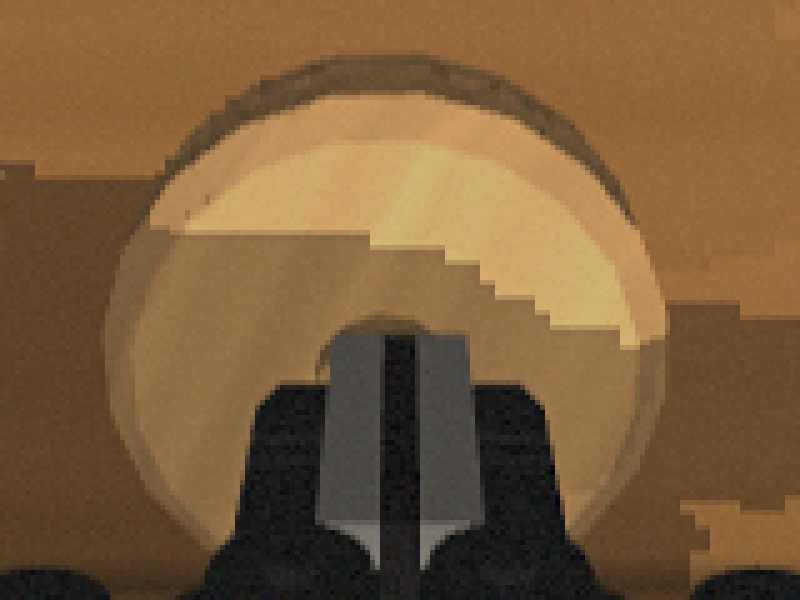

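The crop shows the disc undisturbed, and the fingertips stand at z≈39 mm while the TCP reads 12 mm. So the real tips sit about 27 mm behind the TCP, not 8 mm ahead of it. I'll open the gripper and measure the tips again.

{"fn": "step_arm", "kwargs": {"rows": [1,0,0,0,0,1,0,0,0,0,1,0,0,0,0,1,0,0,0,0,1,0,0,0,0,1,0,0,0,0,1,0,0,0,0,1,0,0,0,0]}}

```text
t: 5.3
tool_pos: [0.4634, -0.0949, 0.012]
tool_rot: [-3.142, 0.0, -0.0]
wrist_force: [0.0, 0.4, 0.7]
width: 0.0856
grasp_force: 0.0
```

Run:
```python
from h import *
s=robot.state();print(s["tool_pos"],s["width"])
p=robot.capture("wrist");W=world(p);cv2.imwrite("pics/w4.png",p["frame"]);find(p,["disc"])
g=p["frame"].max(2)<75
m=(W[...,2]>.02)&(W[...,0]>.45)&(W[...,0]<.48)&(abs(W[...,1]+.095)<.07)&(abs(W[...,1]+.095)>.034)
P=W[m];print(len(P))
for lo in np.arange(-.165,-.02,.006):
    Q=P[(P[:,1]>=lo)&(P[:,1]<lo+.006)]
    if len(Q)>5: print(round(lo,3),len(Q),np.round(np.percentile(Q[:,2],[2,50,98]),4),np.round(np.median(Q[:,0]),4))
```

```text
[ 0.46338822 -0.09490676  0.01195668] 0.0856496643465382
disc 0.74 [282. 251.] top 0.0303 ctr@top [ 0.4641 -0.0942] bbox [ 0.4643 -0.094 ] [0.059 0.058 0.028] 9760
26481
-0.165 2517 [0.093  0.1047 0.1193] 0.4755
-0.159 4074 [0.0917 0.1062 0.1238] 0.4717
-0.153 1626 [0.0574 0.0983 0.1008] 0.4702
-0.147 1490 [0.0537 0.0931 0.1058] 0.4753
-0.141 2804 [0.0493 0.0768 0.1129] 0.4709
-0.135 426 [0.0972 0.1144 0.1203] 0.4735
-0.063 313 [0.098  0.1147 0.1191] 0.4709
-0.057 2614 [0.0488 0.0767 0.114 ] 0.4699
-0.051 1638 [0.0534 0.0918 0.1063] 0.4752
-0.045 1576 [0.0575 0.098  0.1006] 0.4704
-0.039 3788 [0.092  0.106  0.1242] 0.4714
-0.033 3040 [0.0927 0.1055 0.1229] 0.4755
-0.027 575 [0.0933 0.1064 0.1176] 0.4757
```

View pics/w4.png

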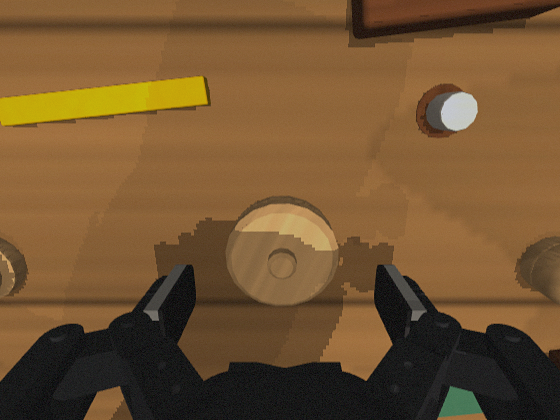

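Open, the tips are at z≈48 mm (35 mm higher than stated), so I go 42 mm lower, watching the force.

{"fn": "step_arm", "kwargs": {"rows": [1,0,-1,20,0,1,0,0,12,0,1,0,0,5,0,1,0,0,5,0,1,0,0,0,0]}}

```text
t: 5.9
tool_pos: [0.4633, -0.0939, -0.0302]
tool_rot: [-3.141, 0.0, -0.0]
wrist_force: [0.0, 0.0, 0.2]
width: 0.0856
grasp_force: 0.0
```

{"fn": "step_arm", "kwargs": {"rows": [0,0,0,0,0,0,0,0,0,0,0,0,0,0,0,0,0,0,0,0,0,0,0,0,0,0,0,0,0,0], "newtons": 40}}

```text
t: 6.5
tool_pos: [0.466, -0.0947, -0.0273]
tool_rot: [3.14, -0.006, -0.0]
wrist_force: [-3.4, 2.5, 42.2]
width: 0.0633
grasp_force: 54.8
```

{"fn": "step_arm", "kwargs": {"rows": [0,0,0,-5,0,0,0,0,0,0,0,0,0,0,0,0,0,0,0,0]}}

```text
t: 6.9
tool_pos: [0.4632, -0.0938, -0.0252]
tool_rot: [-3.141, 0.0, -0.0]
wrist_force: [-0.8, -0.1, -1.4]
width: 0.063
grasp_force: 43.7
```

{"fn": "step_arm", "kwargs": {"rows": [0,0,0,-20,0,0,0,0,-35,0,0,0,0,0,0,0,0,0,0,0]}}

```text
t: 7.3
tool_pos: [0.4637, -0.094, 0.03]
tool_rot: [3.141, -0.001, -0.0]
wrist_force: [-0.0, -0.4, -1.5]
width: 0.0625
grasp_force: 44.2
```

Run:
```python
from h import *
s=robot.state();print(s["tool_pos"],s["width"],s["wrist_force"],s["grasp_force"])
p=robot.capture("wrist");find(p,["disc","square_plinth"])
cv2.imwrite("pics/w5.png",p["frame"])
```

```text
[ 0.46366299 -0.09399557  0.02999553] 0.0625337280864781 [-0.01160376 -0.42190512 -1.51704845] 44.20335735543631
disc 0.71 [285. 292.] top 0.0876 ctr@top [ 0.4636 -0.0948] bbox [ 0.464  -0.0947] [0.057 0.058 0.027] 15354
square_plinth 0.57 [426.  17.] top 0.0266 ctr@top [ 0.5852 -0.1639] bbox [ 0.5834 -0.1715] [0.016 0.088 0.023] 6647
```

View pics/w5.png

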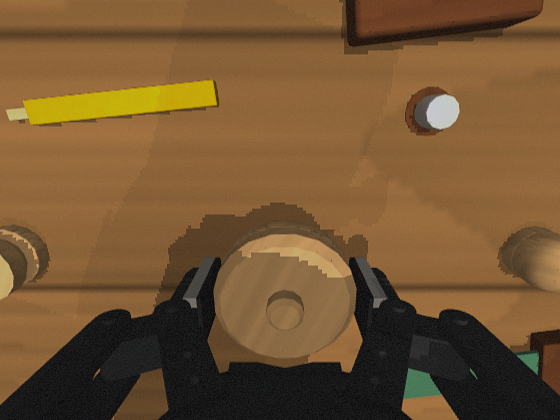

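The disc is held, with its tenon at (285,310). I carry it towards the plinth and take a close look at the plinth tenon.

{"fn": "step_arm", "kwargs": {"rows": [0,0,0,-40,0,0,25,25,-15,0,0,25,25,-15,0,0,26,24,0,0,0,0,0,0,0,0,0,0,0,0]}}

```text
t: 8.05
tool_pos: [0.5389, -0.1679, 0.0986]
tool_rot: [-3.141, 0.002, -0.001]
wrist_force: [0.6, 0.5, -0.7]
width: 0.0625
grasp_force: 44.7
```

```bash
cat >> h.py <<'E'
def tenon(p,c,z,r=.02,h=.008):
    "centre of the tenon whose foot plane is at height z near c"
    W=world(p);m=(np.hypot(W[...,0]-c[0],W[...,1]-c[1])<r)&(abs(W[...,2]-z-h)<.003)
    P=W[m];print("tenon n",len(P),"bbox mid",np.round((np.percentile(P,2,0)+np.percentile(P,98,0))/2,4),"mean",np.round(P.mean(0),4))
def st():
    s=robot.state();print(round(s["t"],1),np.round(s["tool_pos"],4),np.round(s["tool_rot"],3),round(s["width"],4),np.round(s["wrist_force"],1))
E
python3 - <<'E'
from h import *
st();p=robot.capture("wrist");find(p,["disc","square_plinth"]);tenon(p,(.6265,-.168),.025)
E
```

```text
8.1 [ 0.5389 -0.1679  0.0986] [-3.141e+00  2.000e-03 -1.000e-03] 0.0625 [ 0.6  0.5 -0.7]
disc 0.96 [285. 291.] top 0.1562 ctr@top [ 0.5391 -0.1689] bbox [ 0.5394 -0.1685] [0.057 0.058 0.026] 15255
square_plinth 0.85 [289.  93.] top 0.0321 ctr@top [ 0.6276 -0.1688] bbox [ 0.625  -0.1689] [0.091 0.09  0.032] 16236
tenon n 406 bbox mid [ 0.6246 -0.1689  0.0326] mean [ 0.6247 -0.1691  0.0329]
```

{"fn": "step_arm", "kwargs": {"rows": [0,43,0,0,0,0,43,0,0,0,0,0,0,0,0,0,0,0,45,0,0,0,0,35,0,0,0,0,10,0,0,0,0,5,0,0,0,0,4,0,0,0,0,0,0]}}

```text
t: 9.1
tool_pos: [0.6259, -0.1681, 0.0021]
tool_rot: [3.141, -0.001, -0.0]
wrist_force: [-0.3, -0.2, 0.5]
width: 0.0626
grasp_force: 44.7
```

Run:
```python
from h import *
st();p=robot.capture("wrist");find(p,["disc"])
```

```text
9.1 [ 0.6259 -0.1681  0.0021] [ 3.141e+00 -1.000e-03 -0.000e+00] 0.0626 [-0.3 -0.2  0.5]
disc 0.62 [287. 291.] top 0.0597 ctr@top [ 0.6259 -0.169 ] bbox [ 0.6261 -0.1689] [0.058 0.058 0.027] 15456
```

{"fn": "step_arm", "kwargs": {"rows": [0,-1,0,2,0,0,0,0,1,0,0,0,0,0,0,0,0,0,0,0]}}

```text
t: 9.6
tool_pos: [0.6244, -0.168, -0.002]
tool_rot: [3.142, -0.0, -0.0]
wrist_force: [0.1, -0.3, 0.3]
width: 0.0628
grasp_force: 45.1
```

{"fn": "step_arm", "kwargs": {"rows": [1,0,0,0,0,1,0,0,0,0,1,0,0,0,0,1,0,0,0,0,1,0,0,-20,0,1,0,0,-50,0,1,0,0,-50,0,1,0,0,0,0,1,0,0,0,0]}}

```text
t: 10.5
tool_pos: [0.6249, -0.1682, 0.119]
tool_rot: [3.141, -0.002, -0.0]
wrist_force: [-0.5, -0.2, -1.0]
width: 0.0855
grasp_force: 0.0
```

Run:
```python
from h import *
st();p=robot.capture("wrist");find(p,["disc","square_plinth"]);tenon(p,(.6255,-.169),.047)
```

```text
10.5 [ 0.6249 -0.1682  0.119 ] [ 3.141e+00 -2.000e-03 -0.000e+00] 0.0855 [-0.5 -0.2 -1. ]
disc 0.94 [283. 213.] top 0.0552 ctr@top [ 0.6235 -0.1684] bbox [ 0.6234 -0.1688] [0.06 0.06 0.03] 4794
square_plinth 0.71 [289. 169.] top 0.0267 ctr@top [ 0.6469 -0.1725] bbox [ 0.6261 -0.1687] [0.093 0.092 0.02 ] 5541
tenon n 297 bbox mid [ 0.6224 -0.1684  0.0545] mean [ 0.6228 -0.1686  0.0547]
```

The disc is seated with its tenon top at 55 mm. Next is the barrel.

{"fn": "step_arm", "kwargs": {"rows": [1,-14,-45,0,0,1,-14,-45,0,0,1,-14,-46,0,0,1,-14,-46,0,0,1,-14,-46,0,0,1,-14,-46,0,0,1,-14,-46,0,0,1,-14,-45,0,0,1,-14,-45,0,0,1,-14,-45,0,0]}}

```text
t: 11.65
tool_pos: [0.4799, 0.181, 0.1233]
tool_rot: [-3.062, 0.003, 0.155]
wrist_force: [0.5, 0.1, -0.3]
width: 0.0854
grasp_force: 0.0
```

{"fn": "step_arm", "kwargs": {"rows": [1,0,0,0,0,1,0,0,0,0]}}

```text
t: 11.85
tool_pos: [0.4809, 0.1802, 0.1238]
tool_rot: [-3.063, 0.002, 0.153]
wrist_force: [0.1, -0.0, 0.3]
width: 0.0857
grasp_force: 0.0
```

Run:
```python
from h import *
st();p=robot.capture("wrist");find(p,["barrel"]);tenon(p,(.4845,.288),.04)
```

```text
11.8 [0.4809 0.1802 0.1238] [-3.063e+00  2.000e-03  1.530e-01] 0.0857 [ 0.1 -0.   0.3]
barrel 0.88 [175. 177.] top 0.0486 ctr@top [0.484  0.2869] bbox [0.4852 0.2854] [0.045 0.044 0.044] 2605
tenon n 275 bbox mid [0.4832 0.2879 0.0475] mean [0.4836 0.2875 0.0477]
```

Run:
```python
from h import *
s=robot.state();print(np.round(s["q"],3),np.round(s["qd"],3))
```

```text
[ 0.151  0.282 -0.265  1.026  0.078  3.141] [-0.005 -0.001  0.003  0.003  0.001  0.   ]
```

{"fn": "step_arm", "kwargs": {"rows": [1,0,-10,0,0,1,0,0,0,0]}}

```text
t: 12.15
tool_pos: [0.4808, 0.185, 0.1251]
tool_rot: [-3.059, 0.001, 0.16]
wrist_force: [-0.3, -0.8, 0.1]
width: 0.0851
grasp_force: 0.0
```

Run:
```python
from h import *
st();s=robot.state();print(np.round(s["q"],3),np.round(s["qd"],3))
```

```text
12.2 [0.4808 0.185  0.1251] [-3.059e+00  1.000e-03  1.600e-01] 0.0851 [-0.3 -0.8  0.1]
[ 0.159  0.283 -0.261  1.029  0.083  3.141] [-0.002 -0.004 -0.003 -0.002 -0.006  0.   ]
```

Joint 6 ran into its limit and tilted the tool slightly. Turning the yaw to 90° keeps joint 6 mid-range.

{"fn": "step_arm", "kwargs": {"rows": [1,0,0,0,-8.5,1,0,0,0,-8.5,1,0,0,0,-8.5,1,0,0,0,-8.5,1,0,0,0,-8.5,1,0,0,0,-8.5,1,0,0,0,-8.5,1,0,0,0,-8.5,1,0,0,0,-8.5,1,0,0,0,0]}}

```text
t: 13.15
tool_pos: [0.4807, 0.1849, 0.1252]
tool_rot: [-3.121, -0.08, 1.497]
wrist_force: [-0.7, 0.0, -0.1]
width: 0.0857
grasp_force: 0.0
```

Run:
```python
from h import *
st();s=robot.state();print(np.round(s["q"],3))
from scipy.spatial.transform import Rotation as Ro
print(np.round(Ro.from_euler('xyz',s["tool_rot"]).as_matrix(),3))
```

```text
13.2 [0.4807 0.1849 0.1252] [-3.121 -0.08   1.497] 0.0857 [-0.7  0.  -0.1]
[ 0.159  0.282 -0.261  1.029  0.082  1.803]
[[ 0.074  0.997 -0.014]
 [ 0.994 -0.072  0.081]
 [ 0.08  -0.02  -0.997]]
```

The tilt of about 4.6° stays with the commanded pose. It does no harm if the fingers close along the tilt axis, so I turn 14° more and compute shifts in tool axes.

{"fn": "step_arm", "kwargs": {"rows": [1,0,0,0,-8.5,1,0,0,0,-5.5,1,0,0,0,0]}}

```text
t: 13.45
tool_pos: [0.4807, 0.1849, 0.1252]
tool_rot: [-3.141, -0.082, 1.737]
wrist_force: [-1.0, 0.2, -1.0]
width: 0.0858
grasp_force: 0.0
```

```bash
cat >> h.py <<'E'
from scipy.spatial.transform import Rotation as Ro
def rel(d):
    s=robot.state();R=Ro.from_euler('xyz',s["tool_rot"]).as_matrix();print("world",d,"-> tool mm",np.round(R.T@np.array(d)*1000,1))
def ax():
    print(np.round(Ro.from_euler('xyz',robot.state()["tool_rot"]).as_matrix(),3))
def tips():
    "fingers' pads seen by the wrist camera, mid of lowest points, relative to TCP"
E
python3 - <<'E'
from h import *
st();ax();T=robot.state()["tool_pos"]
rel([.484-T[0],.2873-T[1],0]);rel([0,0,-.01])
E
```

```text
13.4 [0.4807 0.1849 0.1252] [-3.141 -0.082  1.737] 0.0858 [-1.   0.2 -1. ]
[[-0.165  0.986 -0.014]
 [ 0.983  0.165  0.081]
 [ 0.082 -0.001 -0.997]]
world [np.float64(0.00329541452986315), np.float64(0.10235724187741116), 0] -> tool mm [100.1  20.2   8.2]
world [0, 0, -0.01] -> tool mm [-0.8  0.  10. ]
```

{"fn": "step_arm", "kwargs": {"rows": [1,35,7,3,0,1,35,7,3,0,1,34,7,3,0,1,0,0,0,0,1,-4,0,49,0,1,-4,0,49,0,1,-3,0,30,0,1,0,0,0,0]}}

```text
t: 14.25
tool_pos: [0.4813, 0.2895, -0.0069]
tool_rot: [-3.135, -0.081, 1.734]
wrist_force: [-0.9, 0.1, 1.0]
width: 0.0857
grasp_force: 0.0
```

Run:
```python
from h import *
st();ax();p=robot.capture("wrist");find(p,["barrel"]);cv2.imwrite("pics/w6.png",p["frame"])
```

```text
14.2 [ 0.4813  0.2895 -0.0069] [-3.135 -0.081  1.734] 0.0857 [-0.9  0.1  1. ]
[[-0.162  0.987 -0.02 ]
 [ 0.983  0.163  0.079]
 [ 0.081 -0.007 -0.997]]
barrel 0.82 [285. 270.] top 0.0487 ctr@top [0.4822 0.2903] bbox [0.482 0.293] [0.045 0.041 0.028] 8448
```

View pics/w6.png

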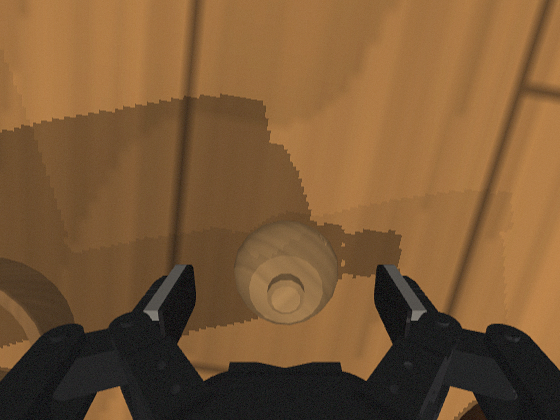

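The barrel at (285,272) is centred between the open fingers, so I go down and grip it.

{"fn": "step_arm", "kwargs": {"rows": [1,0,1,10,0,1,0,0,6,0,1,0,0,0,0,0,0,0,0,0,0,0,0,0,0,0,0,0,0,0,0,0,0,0,0,0,0,0,0,0,0,0,0,0,0]}}

```text
t: 15.25
tool_pos: [0.4847, 0.2926, -0.0188]
tool_rot: [3.141, -0.083, 1.74]
wrist_force: [-3.3, -1.4, 11.4]
width: 0.0488
grasp_force: 39.5
```

{"fn": "step_arm", "kwargs": {"rows": [0,-1,0,-15,0,0,0,0,0,0,0,0,0,0,0]}}

```text
t: 15.55
tool_pos: [0.4852, 0.2904, -0.0047]
tool_rot: [3.141, -0.082, 1.74]
wrist_force: [0.7, -0.1, -0.2]
width: 0.0494
grasp_force: 41.5
```

Run:
```python
from h import *
st();ax();p=robot.capture("wrist");find(p,["barrel"]);T=robot.state()["tool_pos"];tenon(p,(.484,.289),.055,h=.008)
```

```text
15.6 [ 0.4852  0.2904 -0.0047] [ 3.141 -0.082  1.74 ] 0.0494 [ 0.7 -0.1 -0.2]
[[-0.168  0.986 -0.014]
 [ 0.982  0.168  0.081]
 [ 0.082  0.    -0.997]]
barrel 0.77 [286. 286.] top 0.0627 ctr@top [0.4857 0.289 ] bbox [0.4852 0.2919] [0.045 0.04  0.028] 9890
tenon n 1186 bbox mid [0.4858 0.2877 0.0618] mean [0.4858 0.2881 0.0619]
```

{"fn": "step_arm", "kwargs": {"rows": [0,4,0,-48,0,0,4,0,-48,0,0,1,0,-9,0,0,0,0,0,0]}}

```text
t: 16.05
tool_pos: [0.4857, 0.291, 0.1016]
tool_rot: [3.14, -0.083, 1.74]
wrist_force: [-0.1, 0.6, -1.5]
width: 0.0493
grasp_force: 42.3
```

{"fn": "step_arm", "kwargs": {"rows": [0,-47,6,-4,0,0,-47,6,-4,0,0,-47,6,-4,0,0,-47,6,-4,0,0,-47,6,-4,0,0,-47,6,-4,0,0,-47,6,-4,0,0,-47,6,-4,0,0,-47,6,-4,0,0,0,0,0,0]}}

```text
t: 17.05
tool_pos: [0.61, -0.1236, 0.0985]
tool_rot: [-3.139, -0.083, 1.735]
wrist_force: [-1.2, 1.5, -1.3]
width: 0.0494
grasp_force: 42.3
```

```bash
cat >> h.py <<'E'
def top(p,n,h,dz=.005):
    "held thing n: tenon centre, z and normal of the shoulder plane"
    W=world(p);r=robot.regions_of(p,n)[0]["region"];P=W[r&(p["depth"]>0)];zt=np.percentile(P[:,2],99)
    T=P[P[:,2]>zt-.004];print(n,"tenon top",np.round(zt,4),"c",np.round((np.percentile(T,3,0)+np.percentile(T,97,0))/2,4))
    Q=P[abs(P[:,2]-(zt-.008))<dz]
    c=Q.mean(0);u,s,v=np.linalg.svd(Q-c);print("normal",np.round(v[2],3),"rms",s[2]/len(Q)**.5)
E
python3 - <<'E'
from h import *
st();ax();p=robot.capture("wrist");find(p,["barrel","disc"]);tenon(p,(.6235,-.1686),.047);top(p,"barrel",.04)
cv2.imwrite("pics/w7.png",p["frame"])
E
```

```text
17.1 [ 0.61   -0.1236  0.0985] [-3.139 -0.083  1.735] 0.0494 [-1.2  1.5 -1.3]
[[-0.163  0.986 -0.016]
 [ 0.983  0.164  0.081]
 [ 0.083 -0.003 -0.997]]
barrel 0.59 [283. 287.] top 0.1658 ctr@top [ 0.6107 -0.125 ] bbox [ 0.6104 -0.1225] [0.045 0.041 0.03 ] 9996Traceback (most recent call last):
  File "<stdin>", line 2, in <module>
  File "h.py", line 21, in tenon
    P=W[m];print("tenon n",len(P),"bbox mid",np.round((np.percentile(P,2,0)+np.percentile(P,98,0))/2,4),"mean",np.round(P.mean(0),4))
                                                       ~~~~~~~~~~~~~^^^^^^^
    return _quantile_unchecked(
        a, q, axis, out, overwrite_input, method, keepdims, weights)
    return _ureduce(a,
                    func=_quantile_ureduce_func,
    ...<5 lines>...
                    overwrite_input=overwrite_input,
                    method=method)
    r = func(a, **kwargs)
    result = _quantile(arr,
                       quantiles=q,
    ...<2 lines>...
                       out=out,
                       weights=wgt)
    slices_having_nans = np.isnan(arr[-1, ...])
                                  ~~~^^^^^^^^^
IndexError: index -1 is out of bounds for axis 0 with size 0
```

Run:
```python
from h import *
p=robot.capture("wrist");top(p,"barrel",.04,.002)
T=[.623,-.1686];W=world(p)
r=robot.regions_of(p,"barrel")[0]["region"];P=W[r];zt=np.percentile(P[:,2],99);Q=P[P[:,2]>zt-.003];c=(Q.min(0)+Q.max(0))/2
rel([T[0]-c[0],T[1]-c[1],0]);rel([0,0,-.05])
```

```text
barrel tenon top 0.1673 c [ 0.6095 -0.1209  0.1658]
normal [0.001 0.002 1.   ] rms 0.0006476772587987348
world [np.float64(0.014949715518875362), np.float64(-0.07567260106291661), 0] -> tool mm [-76.8   1.9  -6.4]
world [0, 0, -0.05] -> tool mm [-4.1  0.1 49.8]
```

{"fn": "step_arm", "kwargs": {"rows": [0,-44,5,-4,0,0,0,0,0,0,0,-4,0,40,0,0,-1,0,17,0,0,0,0,0,0,0,0,0,0,0]}}

```text
t: 17.95
tool_pos: [0.622, -0.161, 0.0455]
tool_rot: [-3.141, -0.082, 1.741]
wrist_force: [0.3, 0.4, 0.0]
width: 0.0494
grasp_force: 42.3
```

Run:
```python
from h import *
st();p=robot.capture("wrist");find(p,["barrel","disc"]);tenon(p,(.6235,-.1686),.099)
p=robot.capture("scene");find(p,["barrel","disc"]);cv2.imwrite("pics/s7.png",cv2.resize(p["frame"][170:290,120:280],None,fx=4,fy=4))
```

```text
17.9 [ 0.622  -0.161   0.0455] [-3.141 -0.082  1.741] 0.0494 [0.3 0.4 0. ]
barrel 0.81 [285. 286.] top 0.1128 ctr@top [ 0.6225 -0.1624] bbox [ 0.6225 -0.1599] [0.046 0.041 0.029] 10010
disc 0.76 [278. 225.] top 0.0484 ctr@top [ 0.6161 -0.1474] bbox [ 0.6205 -0.1517] [0.057 0.03  0.02 ] 2805
disc 0.57 [283. 286.] top 0.1128 ctr@top [ 0.6225 -0.1624] bbox [ 0.6221 -0.1597] [0.045 0.04  0.028] 9901
tenon n 2829 bbox mid [ 0.6228 -0.1642  0.1066] mean [ 0.6226 -0.1622  0.1049]
barrel 0.45 [201. 230.] top 0.1257 ctr@top [ 0.6599 -0.1483] bbox [ 0.6346 -0.1656] [0.053 0.05  0.093] 150
disc 0.8 [196. 252.] top 0.0798 ctr@top [ 0.6542 -0.1525] bbox [ 0.6311 -0.1694] [0.052 0.065 0.057] 565
```

View pics/s7.png

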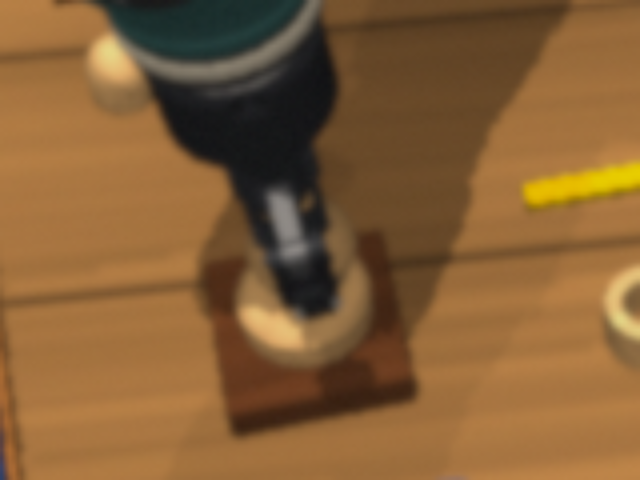

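The view shows the barrel held about 10 mm above the disc. It needs a 5 mm shift in -y, then down.

{"fn": "step_arm", "kwargs": {"rows": [0,-5.5,-0.5,0,0,0,0,0,0,0,0,-1,0,8,0,0,0,0,5,0,0,0,0,3,0,0,0,0,0,0,0,0,0,0,0]}}

```text
t: 18.95
tool_pos: [0.622, -0.1668, 0.0283]
tool_rot: [-3.141, -0.082, 1.74]
wrist_force: [-2.6, 0.2, 4.0]
width: 0.0494
grasp_force: 42.7
```

Run:
```python
from h import *
st();p=robot.capture("wrist");find(p,["barrel"])
```

```text
18.9 [ 0.622  -0.1668  0.0283] [-3.141 -0.082  1.74 ] 0.0494 [-2.6  0.2  4. ]
```

{"fn": "step_arm", "kwargs": {"rows": [1,0,0,0,0,1,0,0,0,0,1,0,0,0,0,1,0,0,0,0,1,0,0,0,0,1,2,0,-25,0,1,4,0,-50,0,1,4,0,-50,0,1,0,0,0,0,1,0,0,0,0]}}

```text
t: 20.05
tool_pos: [0.623, -0.1675, 0.1544]
tool_rot: [3.14, -0.081, 1.74]
wrist_force: [-0.0, 1.1, -0.9]
width: 0.0853
grasp_force: 0.0
```

Run:
```python
from h import *
st();p=robot.capture("wrist");find(p,["barrel","disc"]);tenon(p,(.623,-.1686),.087);top(p,"barrel",.04,.002)
T=robot.state()["tool_pos"];rel([.4512-T[0],.0875-T[1],0]);rel([0,0,-.05])
```

```text
20.1 [ 0.623  -0.1675  0.1544] [ 3.14  -0.081  1.74 ] 0.0853 [-0.   1.1 -0.9]
barrel 0.65 [283. 215.] top 0.0956 ctr@top [ 0.6228 -0.1692] bbox [ 0.6225 -0.1696] [0.047 0.048 0.051] 2813
barrel 0.43 [333.  16.] top 0.0318 ctr@top [ 0.6388 -0.0052] bbox [ 0.6376 -0.0053] [0.041 0.038 0.032] 2033
disc 0.98 [282. 187.] top 0.0486 ctr@top [ 0.6152 -0.148 ] bbox [ 0.6216 -0.159 ] [0.061 0.045 0.017] 1064
tenon n 317 bbox mid [ 0.6229 -0.1697  0.0945] mean [ 0.6228 -0.1695  0.0947]
barrel tenon top 0.0958 c [ 0.6229 -0.1697  0.0946]
normal [-0.004 -0.     1.   ] rms 0.0006713000180482148
world [np.float64(-0.17056852309713993), np.float64(0.25444979306841214), 0] -> tool mm [ 278.5 -125.3   23.7]
world [0, 0, -0.05] -> tool mm [-4.2  0.1 49.8]
```

The barrel is seated and upright with its tenon top at 95 mm. Next is the spool.

{"fn": "step_arm", "kwargs": {"rows": [1,40,-18,3,0,1,40,-18,3,0,1,40,-18,3,0,1,40,-18,3,0,1,40,-18,4,0,1,41,-18,4,0,1,41,-19,4,0,1,0,0,0,0,1,-4,0,49,0,1,-4,0,49,0]}}

```text
t: 21.25
tool_pos: [0.4502, 0.0906, 0.0536]
tool_rot: [3.139, -0.082, 1.741]
wrist_force: [1.0, -0.1, -1.7]
width: 0.0854
grasp_force: 0.0
```

{"fn": "step_arm", "kwargs": {"rows": [1,0,0,0,0,1,0,0,0,0]}}

```text
t: 21.45
tool_pos: [0.4491, 0.0903, 0.0549]
tool_rot: [-3.139, -0.083, 1.739]
wrist_force: [0.8, -0.2, 0.7]
width: 0.0854
grasp_force: 0.0
```

Run:
```python
from h import *
st();ax();p=robot.capture("wrist");find(p,["spool"]);tenon(p,(.4505,.0868),.03)
```

```text
21.4 [0.4491 0.0903 0.0549] [-3.139 -0.083  1.739] 0.0854 [ 0.8 -0.2  0.7]
[[-0.167  0.986 -0.017]
 [ 0.982  0.168  0.081]
 [ 0.083 -0.003 -0.997]]
spool 0.67 [283. 235.] top 0.0388 ctr@top [0.4488 0.0885] bbox [0.4489 0.0882] [0.036 0.038 0.033] 3002
tenon n 453 bbox mid [0.449  0.0878 0.0375] mean [0.449  0.0882 0.0378]
```

{"fn": "step_arm", "kwargs": {"rows": [1,-3,0,40,0,1,-2,0,25,0,1,0,0,11,0,1,0,0,0,0,0,0,0,0,0,0,0,0,0,0,0,0,0,0,0,0,0,0,0,0,0,0,0,0,0,0,0,0,0,0]}}

```text
t: 22.55
tool_pos: [0.4501, 0.0917, -0.0206]
tool_rot: [3.14, -0.082, 1.74]
wrist_force: [-1.4, -0.8, 14.1]
width: 0.039
grasp_force: 38.4
```

{"fn": "step_arm", "kwargs": {"rows": [0,0,0,0,0,0,0,0,0,0,0,4,0,-40,0,0,4,0,-50,0,0,4,0,-48,0,0,2,0,-24,0,0,0,0,0,0,0,0,0,0,0]}}

```text
t: 23.35
tool_pos: [0.4494, 0.0923, 0.1409]
tool_rot: [3.141, -0.082, 1.74]
wrist_force: [0.4, -0.4, -0.9]
width: 0.0389
grasp_force: 40.8
```

Run:
```python
from h import *
st();p=robot.capture("wrist");find(p,["spool"]);top(p,"spool",.03,.002)
T=robot.state()["tool_pos"];rel([.6228-T[0],-.1692-T[1],0])
```

```text
23.4 [0.4494 0.0923 0.1409] [ 3.141 -0.082  1.74 ] 0.0389 [ 0.4 -0.4 -0.9]
spool 0.92 [287. 290.] top 0.2002 ctr@top [0.4499 0.0903] bbox [0.45   0.0884] [0.038 0.039 0.038] 7791
spool tenon top 0.2004 c [0.4501 0.0891 0.1989]
normal [ 0.001 -0.002  1.   ] rms 0.000596695867686339
world [np.float64(0.1742502515733269), np.float64(-0.2615511433111288), 0] -> tool mm [-286.1  127.8  -24. ]
```

{"fn": "step_arm", "kwargs": {"rows": [0,-40,18,-3,0,0,-40,18,-3,0,0,-40,18,-3,0,0,-40,18,-3,0,0,-41,18,-4,0,0,-41,18,-4,0,0,-41,19,-3,0,0,0,0,0,0,0,-4,0,48,0,0,0,0,0,0]}}

```text
t: 24.5
tool_pos: [0.6188, -0.1648, 0.0863]
tool_rot: [-3.133, -0.088, 1.739]
wrist_force: [-1.1, 0.8, -1.4]
width: 0.0385
grasp_force: 40.7
```

{"fn": "step_arm", "kwargs": {"rows": [0,0,0,0,0,0,0,0,0,0]}}

```text
t: 24.7
tool_pos: [0.6227, -0.1661, 0.0939]
tool_rot: [3.141, -0.082, 1.74]
wrist_force: [-0.0, 0.2, -0.9]
width: 0.039
grasp_force: 40.7
```

Run:
```python
from h import *
st();ax();p=robot.capture("wrist");find(p,["spool","barrel"]);top(p,"spool",.03,.002)
```

```text
24.7 [ 0.6227 -0.1661  0.0939] [ 3.141 -0.082  1.74 ] 0.039 [-0.   0.2 -0.9]
[[-0.168  0.986 -0.013]
 [ 0.982  0.169  0.08 ]
 [ 0.081  0.001 -0.997]]
spool 0.83 [286. 287.] top 0.1531 ctr@top [ 0.6233 -0.1681] bbox [ 0.6235 -0.1693] [0.037 0.038 0.034] 7585
barrel 0.63 [281. 227.] top 0.0882 ctr@top [ 0.6197 -0.1574] bbox [ 0.6228 -0.1605] [0.048 0.031 0.041] 2409
spool tenon top 0.1533 c [ 0.6235 -0.1692  0.1518]
normal [-0.001 -0.002  1.   ] rms 0.0005976872663419029
```

{"fn": "step_arm", "kwargs": {"rows": [0,-2,-0.5,15,0,0,0,0,8,0,0,0,0,0,0,0,0,0,4,0,0,0,0,0,0,0,0,0,0,0]}}

```text
t: 25.5
tool_pos: [0.622, -0.1662, 0.0664]
tool_rot: [3.141, -0.081, 1.74]
wrist_force: [-2.8, 0.5, 10.2]
width: 0.0391
grasp_force: 41.6
```

Run:
```python
from h import *
st();p=robot.capture("wrist");find(p,["spool"])
```

```text
25.5 [ 0.622  -0.1662  0.0664] [ 3.141 -0.081  1.74 ] 0.0391 [-2.8  0.5 10.2]
spool 0.89 [285. 291.] top 0.1257 ctr@top [ 0.6226 -0.1683] bbox [ 0.6227 -0.1692] [0.037 0.038 0.035] 7579
```

{"fn": "step_arm", "kwargs": {"rows": [1,0,0,0,0,1,0,0,0,0,1,0,0,0,0,1,0,0,0,0,1,0,0,0,0,1,2,0,-25,0,1,4,0,-50,0,1,4,0,-45,0,1,0,0,0,0,1,0,0,0,0]}}

```text
t: 26.6
tool_pos: [0.6221, -0.1662, 0.1861]
tool_rot: [3.141, -0.081, 1.74]
wrist_force: [-0.4, 0.3, -0.1]
width: 0.0856
grasp_force: 0.0
```

Run:
```python
from h import *
st();p=robot.capture("wrist");find(p,["spool","barrel"]);tenon(p,(.6227,-.1692),.117);top(p,"spool",.03,.002)
T=robot.state()["tool_pos"];rel([.452-T[0],-.2555-T[1],0])
```

```text
26.6 [ 0.6221 -0.1662  0.1861] [ 3.141 -0.081  1.74 ] 0.0856 [-0.4  0.3 -0.1]
spool 0.59 [287. 221.] top 0.1258 ctr@top [ 0.6228 -0.1689] bbox [ 0.6226 -0.1695] [0.037 0.038 0.038] 2093
barrel 0.93 [281. 192.] top 0.0834 ctr@top [ 0.6182 -0.153 ] bbox [ 0.6223 -0.1606] [0.048 0.031 0.015] 596
tenon n 307 bbox mid [ 0.623  -0.1698  0.1246] mean [ 0.6229 -0.1694  0.1248]
spool tenon top 0.1261 c [ 0.6229 -0.1697  0.1247]
normal [ 0.002  0.002 -1.   ] rms 0.000617987902582589
world [np.float64(-0.16913154618585174), np.float64(-0.08974236389311796), 0] -> tool mm [ -59.8 -181.8   -4.6]
```

The spool is seated with its tenon top at 125 mm. Last is the cap.

{"fn": "step_arm", "kwargs": {"rows": [1,-15,-45,-1,0,1,-15,-46,-1,0,1,-15,-46,-1,0,1,-15,-45,-1,0,1,0,0,0,0,1,-4,0,45,0,1,-4,0,45,0,1,-3,0,40,0,1,0,0,0,0,1,0,0,0,0]}}

```text
t: 27.8
tool_pos: [0.4524, -0.2558, 0.0545]
tool_rot: [-3.14, -0.083, 1.74]
wrist_force: [0.5, -0.2, 0.8]
width: 0.0854
grasp_force: 0.0
```

Run:
```python
from h import *
st();ax();p=robot.capture("wrist");find(p,["cap"]);cv2.imwrite("pics/w8.png",p["frame"])
```

```text
27.8 [ 0.4524 -0.2558  0.0545] [-3.14  -0.083  1.74 ] 0.0854 [ 0.5 -0.2  0.8]
[[-0.168  0.986 -0.015]
 [ 0.982  0.168  0.082]
 [ 0.083 -0.001 -0.997]]
cap 0.84 [283. 233.] top 0.0386 ctr@top [ 0.4496 -0.2594] bbox [ 0.4495 -0.2589] [0.033 0.031 0.037] 2304
```

View pics/w8.png

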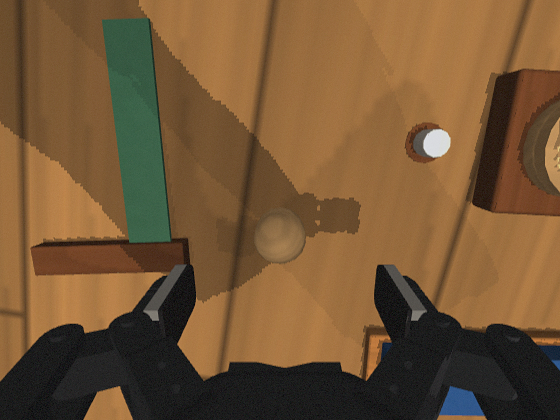

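The cap is at (281,235) and the try square's stock end at (188,255) is close to the left finger. I narrow the opening before going down.

{"fn": "step_arm", "kwargs": {"rows": [0.62,0,-3,0,0,0.62,0,0,0,0,0.62,0,0,0,0,0.62,0,0,0,0,0.62,-3,0,35,0,0.62,-2,0,22,0,0.62,-1,0,12,0,0.62,0,0,5,0,0.62,0,0,0,0]}}

```text
t: 28.8
tool_pos: [0.4494, -0.2565, -0.0202]
tool_rot: [-3.141, -0.083, 1.74]
wrist_force: [0.0, 0.1, -0.2]
width: 0.0529
grasp_force: 0.0
```

{"fn": "step_arm", "kwargs": {"rows": [0,0,0,0,0,0,0,0,0,0,0,0,0,0,0,0,0,0,0,0,0,0,0,0,0,0,0,0,0,0]}}

```text
t: 29.4
tool_pos: [0.4499, -0.257, -0.0191]
tool_rot: [3.141, -0.081, 1.74]
wrist_force: [-1.2, 1.8, 6.7]
width: 0.0346
grasp_force: 39.7
```

{"fn": "step_arm", "kwargs": {"rows": [0,4,0,-45,0,0,4,0,-50,0,0,4,0,-50,0,0,4,0,-50,0,0,0,0,0,0,0,0,0,0,0]}}

```text
t: 30.0
tool_pos: [0.45, -0.2571, 0.1764]
tool_rot: [3.14, -0.08, 1.74]
wrist_force: [-0.2, -0.0, -0.6]
width: 0.0346
grasp_force: 40.4
```

Run:
```python
from h import *
st();p=robot.capture("wrist");find(p,["cap"])
```

```text
30.0 [ 0.45   -0.2571  0.1764] [ 3.14 -0.08  1.74] 0.0346 [-0.2 -0.  -0.6]
cap 0.62 [288. 282.] top 0.2341 ctr@top [ 0.4504 -0.2585] bbox [ 0.4503 -0.258 ] [0.032 0.029 0.037] 5486
```

{"fn": "step_arm", "kwargs": {"rows": [0,15,46,1,0,0,15,46,1,0,0,15,46,1,0,0,14,47,1,0,0,0,0,0,0,0,-3,0,30,0,0,-2,0,25,0,0,0,0,0,0,0,0,0,0,0]}}

```text
t: 31.0
tool_pos: [0.6213, -0.1677, 0.1204]
tool_rot: [-3.14, -0.083, 1.739]
wrist_force: [-1.0, -0.6, 0.3]
width: 0.0346
grasp_force: 40.5
```

Run:
```python
from h import *
st();p=robot.capture("wrist");find(p,["cap","spool"])
cv2.imwrite("pics/w9.png",p["frame"])
```

```text
31.0 [ 0.6213 -0.1677  0.1204] [-3.14  -0.083  1.739] 0.0346 [-1.  -0.6  0.3]
cap 0.96 [289. 283.] top 0.1781 ctr@top [ 0.6219 -0.1693] bbox [ 0.6218 -0.1684] [0.032 0.029 0.036] 5436
spool 0.92 [288. 229.] top 0.1185 ctr@top [ 0.6211 -0.1588] bbox [ 0.6225 -0.1616] [0.038 0.023 0.036] 1798
```

View pics/w9.png

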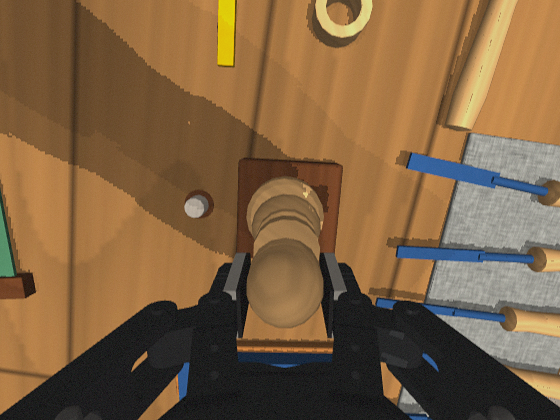

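The cap at (286,283) is lined up over the column. I lower it.

{"fn": "step_arm", "kwargs": {"rows": [0,0,1,0,0,0,-1,0,10,0,0,-1,0,8,0,0,0,0,0,0,0,0,0,4,0,0,0,0,0,0,0,0,0,0,0]}}

```text
t: 31.85
tool_pos: [0.623, -0.1677, 0.0985]
tool_rot: [-3.141, -0.082, 1.74]
wrist_force: [-0.3, 0.6, 0.5]
width: 0.0344
grasp_force: 40.5
```

Run:
```python
from h import *
st();p=robot.capture("wrist");find(p,["cap"])
```

```text
31.9 [ 0.623  -0.1677  0.0985] [-3.141 -0.082  1.74 ] 0.0344 [-0.3  0.6  0.5]
cap 0.89 [286. 282.] top 0.1562 ctr@top [ 0.6236 -0.1691] bbox [ 0.6232 -0.1686] [0.032 0.029 0.035] 5384
```

{"fn": "step_arm", "kwargs": {"rows": [0,0,0,1,0,0,0,0,0,0,1,0,0,0,0,1,0,0,0,0,1,0,0,0,0,1,0,0,0,0,1,0,0,0,0,1,2,0,-25,0,1,4,0,-50,0,1,4,0,-50,0]}}

```text
t: 32.95
tool_pos: [0.6224, -0.1676, 0.2238]
tool_rot: [-3.14, -0.083, 1.74]
wrist_force: [1.6, 0.3, 0.3]
width: 0.0851
grasp_force: 0.0
```

{"fn": "step_arm", "kwargs": {"rows": [1,-30,-20,0,0,1,-30,-20,0,0,1,-30,-20,0,0,1,-30,-20,0,0,1,0,-40,0,0,1,0,-40,0,0,1,0,0,0,0]}}

```text
t: 33.65
tool_pos: [0.4819, -0.3133, 0.2132]
tool_rot: [-3.14, -0.083, 1.737]
wrist_force: [0.3, -0.1, 0.7]
width: 0.0852
grasp_force: 0.0
```

Run:
```python
from h import *
st()
for c in ("scene","top"):
    p=robot.capture(c);print(c);find(p,["cap","spool","barrel","disc","sleeve"])
    W=world(p);m=(np.hypot(W[...,0]-.623,W[...,1]+.1695)<.03);P=W[m];print(P[:,2].max())
    f=p["frame"];cv2.imwrite(f"pics/{c}9.png",cv2.resize(f[150:290,110:300] if c=="scene" else f[90:230,270:460],None,fx=4,fy=4))
```

```text
33.6 [ 0.4819 -0.3133  0.2132] [-3.14  -0.083  1.737] 0.0852 [ 0.3 -0.1  0.7]
scene
cap 0.69 [186. 218.] top 0.1574 ctr@top [ 0.6265 -0.1717] bbox [ 0.6291 -0.1717] [0.026 0.033 0.039] 402
spool 0.54 [193. 235.] top 0.1196 ctr@top [ 0.6399 -0.1643] bbox [ 0.6342 -0.1699] [0.019 0.034 0.03 ] 173
barrel 0.59 [193. 240.] top 0.0875 ctr@top [ 0.6388 -0.1679] bbox [ 0.6359 -0.1699] [0.025 0.047 0.038] 308
barrel 0.5 [200. 261.] top 0.0296 ctr@top [ 0.6482 -0.1688] bbox [ 0.6262 -0.1688] [0.093 0.093 0.027] 1163
disc 0.59 [199. 256.] top 0.0511 ctr@top [ 0.6409 -0.1629] bbox [ 0.635  -0.1686] [0.038 0.059 0.024] 390
sleeve 0.88 [278. 243.] top 0.0337 ctr@top [ 0.639  -0.0037] bbox [ 0.6394 -0.0044] [0.041 0.041 0.033] 465
sleeve 0.68 [188. 218.] top 0.1574 ctr@top [ 0.6265 -0.1717] bbox [ 0.6291 -0.172 ] [0.026 0.033 0.039] 401
0.15852809175726623
top
cap 0.87 [384. 144.] top 0.155 ctr@top [ 0.6229 -0.1693] bbox [ 0.6372 -0.1765] [0.062 0.049 0.132] 512
spool 0.53 [378. 154.] top 0.1192 ctr@top [ 0.6124 -0.1539] bbox [ 0.6198 -0.163 ] [0.034 0.029 0.04 ] 215
barrel 0.73 [369. 160.] top 0.0835 ctr@top [ 0.6102 -0.154 ] bbox [ 0.6207 -0.1634] [0.046 0.04  0.019] 247
disc 0.81 [360. 163.] top 0.0675 ctr@top [ 0.5983 -0.1611] bbox [ 0.6172 -0.1598] [0.055 0.05  0.042] 401
sleeve 0.84 [277. 144.] top 0.0317 ctr@top [ 0.6382 -0.0019] bbox [ 0.6408 -0.0013] [0.049 0.041 0.034] 443
0.15627956655963812
```

View pics/scene9.png

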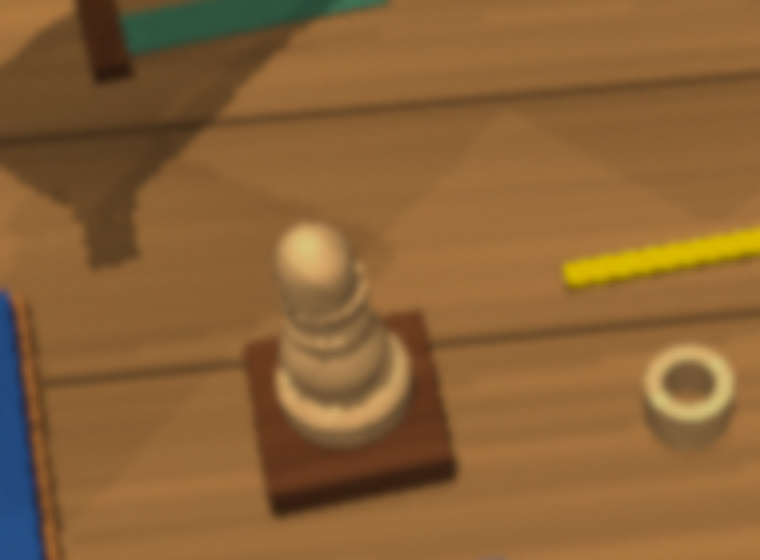

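The column stands complete on the square plinth, with its top at 155 mm, the cap at (315,270) and the disc at (343,400) in the crop. The sleeve at (688,390) hasn't moved, and the gripper is open and clear.

```bash
python3 -c "
from rig import robot
print(robot.finish_job())"
```

```text
the job is handed in; nothing more can be done
None
```

The lamp column is dry-fitted on the square plinth in the order disc, barrel, spool, cap; the top measured about 155 mm, as expected when all four are fully seated. The sleeve and round plinth were left alone, the gripper let go and moved clear, and the job was handed in at about 34 s of the 112 s.

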